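# Unbolt the cutlery case and hold its lid half open

### The arm

A 6-joint arm with a two-finger parallel gripper is mounted at the origin on the work surface. World frame = base frame: x ahead of the robot, y to its left, z up, the work surface at z = 0. Lengths are in m, angles in rad, forces in N, time in s.
With the tool pointing down it reaches from about 0.325 to 0.775 m from the base axis. Payload 5.5 kg.
Tool frame: the origin (TCP) lies between the finger pads; the fingertips stand 8 mm ahead of it and the grasp point (between the pads) lies 11 mm behind it; y points along the fingers, x is the direction in which the jaws open and shut, and the axes are right-handed (so a half turn about y gives the same grasp; the last joint's range is limited). The gripper opens to 85 mm and grips with 20 to 120 N. Pads are 22 mm wide; open, the fingers measure 114 mm over their backs; the gripper's body (76 mm by 85 mm) begins 54 mm behind the grasp point. The pads swing forward as they close: fully open they stand 13 mm farther back than shut.
Start: joints at [1.044, 0.091, 1.231, -0, 1.82, -0.057], TCP at [0.272, 0.535, 0.239] pointing down, gripper open.
Joint ranges: [-2.87, 2.87], [-0.86, 2.18], [0.17, 2.46], [-1.51, 4.65], [0.06, 2.69], [-2.65, 2.65]. Speed limits (rad/s): [2.57, 2.57, 3.01, 3.14, 3.14, 3.14].

### API

Orientations are given as a unit quaternion [w, x, y, z].
In Python, from bench import state, imaging, ctrl gives the robot as it stands.
- The arm moves only by the tool step_arm, never from a script. Its argument "motion" is a list of rows, each a list of 5 numbers: the shift along the tool's x, y, z in m, then the turn about the tool's y in rad, then the closure in counts, from 0 (fully open) to 255 (shut). In form: [[dx, dy, dz, roll, fingers], ...]. A call has 1 to 5 rows; each row shifts and turns the commanded pose from where the row before left it, along the tool's axes as they then stand; what a row does not reach is not made up. A row lasts 1/10 s, in which the tool goes at most 50 mm and 8.59 degrees, less where a joint would pass 70% of its speed; a pose out of reach is approached as far as the arm can. A call with a gripper value outside its range is refused whole. The fingers move at their own pace and stop on an object; "grip_force" is the grip in N (left out, the last holds). Time passes only in rows, so rows that do not move let the fingers close. It gives the time, the measured TCP pose, the force and the opening at its end, in the units of the state.
- state(): the state, without advancing time (a new reading comes with each control period).
- imaging.read_camera(name): name is "scene" or "top" or "wrist"; returns the picture (420x560x3 uint8, red, green, blue); there is no depth.
- imaging.get_calibration(name): a dict with "fx", "fy", "cx", "cy" (pixels), "world_from_camera" (4x4, takes a point from camera to world coordinates); the wrist camera has in their place "T_tool_cam" (4x4, takes a point from camera to tool coordinates, whose origin is the TCP and whose axes are the tool frame's). Camera axes: x right, y down, z forward; pixel columns grow to the right and rows downward; lengths in m; the calibration is good to about 2 mm. A picture is of the moment at which its call begins: read the wrist's pose just before it. get_calibration takes no time and is no camera call.
- ctrl.close_job(): hands the job in, once; it reports no verdict.
The state is a dict: "t": time; "q": joint angles; "dq": joint speeds; "effort": joint torques, N m; "eef_pos": TCP position; "eef_rot": TCP orientation; "wrist_force": force on the tool from outside, world axes, zero at the start; "wrist_torque": the same for the moment, N m; "gripper_width": finger opening in m.
Only numpy, scipy, OpenCV 4.12 (cv2) and the standard library are available. Lean on these libraries where they do the work, as an engineer would, in place of code of your own. Each camera call takes 0.05 s, during which the arm holds its last target.

### The job

The waiter wants to refill the wooden cutlery case on the diner table: draw the bolt on its deck all the way back while the lid is still shut, then lift the lid by its bar handle and hold it half open, at 45 degrees give or take 5. The lid falls shut by itself, so finish while still holding it there with the gripper, standing still; leave the bolt drawn and the tableware around the case where it is.

Things in the scene. Friction and masses are not known exactly. Their poses are not given: they have to be found in the camera images.
- case: wooden cutlery case, fixed, 170 (x) by 330 (y) by 128 mm tall with the lid shut. Origin: centre of its underside. Its x axis points from the handle side (nearest the robot) to the hinge side, y to the left, z up. The lid covers y = -73 to +164 mm; the rest (y = -165 to -76 mm) is a fixed deck, top 128 mm above the table, with a steel barrel bolt
- lid (a joint): hinge of the lid: 0 shut, grows as the handle edge is lifted, 0.785 = 45 degrees, stop at 1.4. No spring, hardly any friction: it falls shut from any angle when let go. The lid is an 8 mm board of about 0.3 to 0.6 kg
- lid_hinge (a point): fixed point on the lid's hinge line, level with the middle of the lid's length in y, 124 mm above the table; the hinge line runs along the case's y axis. Axes as the case's
- lid_bar (a point): centre of the lid's handle bar: round steel, 12 mm thick, 120 mm long along the case's y, carried in the lid's plane by two side arms at its ends, its axis 50 mm in front of the lid's front edge (open gap between). At lid angle a it lies 220 mm*cos(a) from the hinge line towards the case's -x and 220 mm*sin(a) above it. The bar can turn in a closed grip. Axes turn with the lid
- bolt (a joint): sliding bolt, in m: 0 = pushed in fully (its rod then lies 28 mm over the lid and blocks it), grows as it is drawn along the case's -y axis, end stop at 0.042 = fully drawn; the lid is free from about 0.030. Friction about 2 N; it stays where it is left.
- bolt_knob (a point): grip point on the bolt's upright round steel knob: 16 mm diameter (19 mm cap on top), 170 mm above the table (42 mm above the deck) and 16 mm below the knob's top. Moves with the bolt along the case's -y. On the bolt's line, to both sides of the knob, steel guides stand 145 mm above the table. Axes as the case's
- sauce_bottle_mid (a point): bystander, loose, leave alone: amber glass sauce bottle, 60 mm diameter, 190 mm tall, behind the case. Point at its axis, mid-height
- spice_jar_mid (a point): bystander, loose, leave alone: glass jar with steel cap, 48 mm diameter, 90 mm tall, at the case's left (+y) end. Point at its axis, mid-height
- tumbler_mid (a point): bystander, loose, leave alone: drinking glass, 64 mm diameter, 100 mm tall, at the case's left (+y) end. Point at its axis, mid-height
- bowl_mid (a point): bystander, loose, leave alone: white bowl, 116 mm diameter, 60 mm tall, in front of the case on the bolt's side. Point at its axis, mid-height
- pick_pot_mid (a point): bystander, loose, leave alone: small blue ceramic toothpick pot, 36 mm diameter, 50 mm tall, standing loose on the case's deck about 80 mm behind the bolt. Point at its axis, mid-height
- saucer_mid (a point): bystander, loose, leave alone: white saucer, 110 mm diameter, 18 mm tall, beside the case's deck end (-y). Point at its axis, mid-height
- soup_spoon: bystander, loose, leave alone: steel soup spoon 170 mm long, under 20 mm tall, lying on the table in front of the case near its left end

How it is judged:
By the outcome, as a careful person would: the job done as asked, in the order asked, and still so for the second after the job is handed in, while the arm keeps its last pose, push and grip.
It also fails if it takes over 46 s, if anything falls off the work surface, if the arm or the gripper's body presses on something with over 40 N, if the wrist force passes 120 N, or if a joint passes its speed limit or range.

## Working session

There is one attempt and no reset: what is moved stays moved. The work goes in short steps, Python scripts to look and compute and a tool call to move; the robot and the scene stay as the last step left them, time stands still between calls to the robot, and variables do not carry over. Pictures are saved under pics/ and viewed, and the job is handed in when it is done.

Besides the shell and the picture viewer there is one more tool, called after ">>>" as a command line: name --pt "numbers of a row" for each row, then --argument value for the rest. step_arm: Moves the arm, as the interface text tells. Its arguments: {"type":"object","properties":{"motion":{"type":"array","items":{"type":"array","items":{"type":"number"}}},"grip_force":{"type":"number"}},"required":["motion"]}

```bash
mkdir -p pics; ls; python3 - <<'E'
from bench import state, imaging, ctrl
import cv2,numpy as np
np.set_printoptions(precision=4,suppress=True)
s=state()
for k in s: print(k,np.array(s[k]))
for n in ["scene","top","wrist"]:
    im=imaging.read_camera(n); cv2.imwrite(f"pics/{n}0.png",im[:,:,::-1])
    c=imaging.get_calibration(n); print(n,{k:np.array(v) for k,v in c.items()})
E
```

```text
pics
t 0.0
q [ 1.0443  0.0919  1.2319 -0.      1.8198 -0.0567]
dq [ 0.0001 -0.002  -0.0013  0.0029 -0.0001  0.0001]
effort [  0.0006 -45.8766 -41.7996  -0.0002   0.0125   0.    ]
eef_pos [0.2715 0.5348 0.2381]
eef_rot [-0.6023  0.603   0.3693 -0.3705]
wrist_force [-0.7612  0.1276 -0.852 ]
wrist_torque [-0.0381 -0.0204 -0.0293]
gripper_width 0.08520280860603015
scene {'fx': array(450.6575), 'fy': array(450.6575), 'cx': array(283.3143), 'cy': array(207.848), 'world_from_camera': array([[ 0.5884,  0.6149, -0.525 ,  1.1097],
       [ 0.8086, -0.4447,  0.3853, -0.3458],
       [ 0.0034, -0.6513, -0.7588,  0.9477],
       [ 0.    ,  0.    ,  0.    ,  1.    ]])}
top {'fx': array(454.7047), 'fy': array(454.7047), 'cx': array(275.7071), 'cy': array(209.3718), 'world_from_camera': array([[-0.009 , -0.9834,  0.1814,  0.3819],
       [-0.9998,  0.0123,  0.0176,  0.0585],
       [-0.0195, -0.1812, -0.9832,  1.0537],
       [ 0.    ,  0.    ,  0.    ,  1.    ]])}
wrist {'fx': array(372.4689), 'fy': array(372.4689), 'cx': array(284.1305), 'cy': array(206.8068), 'T_tool_cam': array([[ 1.    ,  0.0003, -0.0011,  0.0008],
       [ 0.0011, -0.2582,  0.9661, -0.1341],
       [ 0.    , -0.9661, -0.2582,  0.0657],
       [ 0.    ,  0.    ,  0.    ,  1.    ]])}
```

View pics/scene0.png

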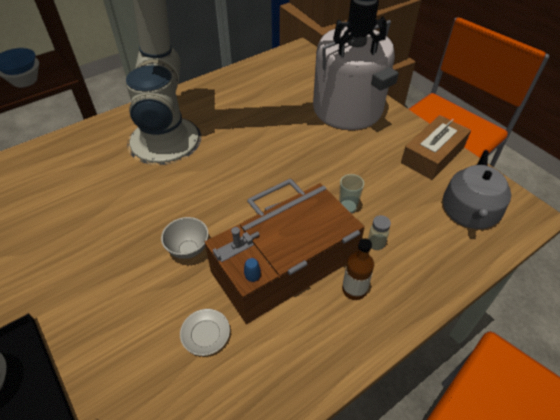

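View pics/top0.png

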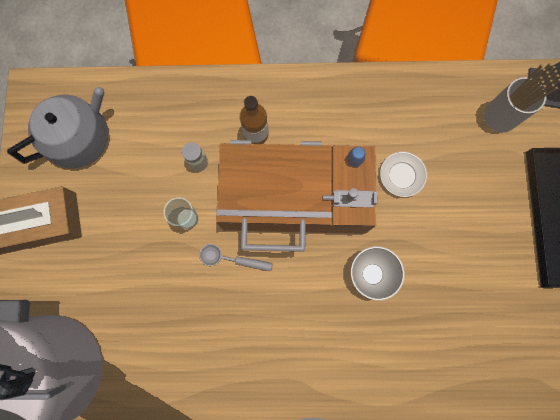

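```bash
python3 - <<'E'
import cv2
im=cv2.imread("pics/top0.png"); cv2.imwrite("pics/top0z.png",cv2.resize(im[130:270,200:400],None,fx=4,fy=4,interpolation=cv2.INTER_CUBIC)[:, :])
im=cv2.imread("pics/scene0.png"); cv2.imwrite("pics/scene0z.png",cv2.resize(im[170:320,190:380],None,fx=4,fy=4,interpolation=cv2.INTER_CUBIC))
E
```

```text
(no output)
```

View pics/top0z.png

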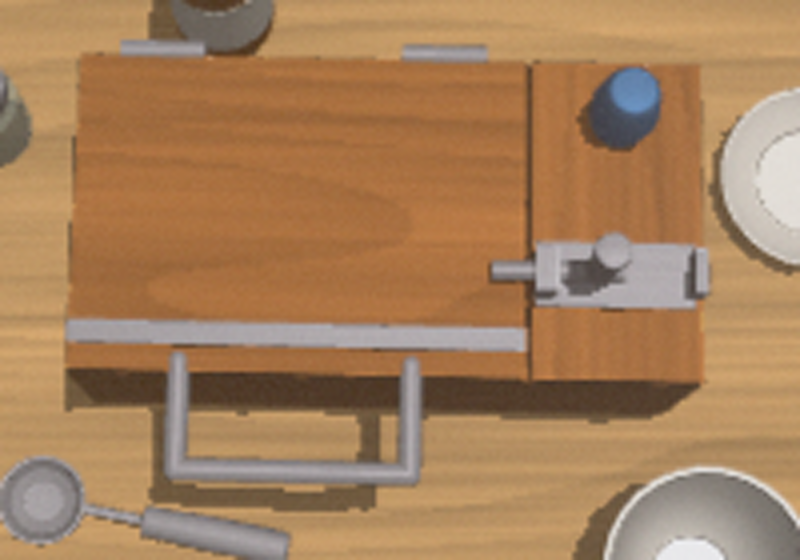

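View pics/scene0z.png

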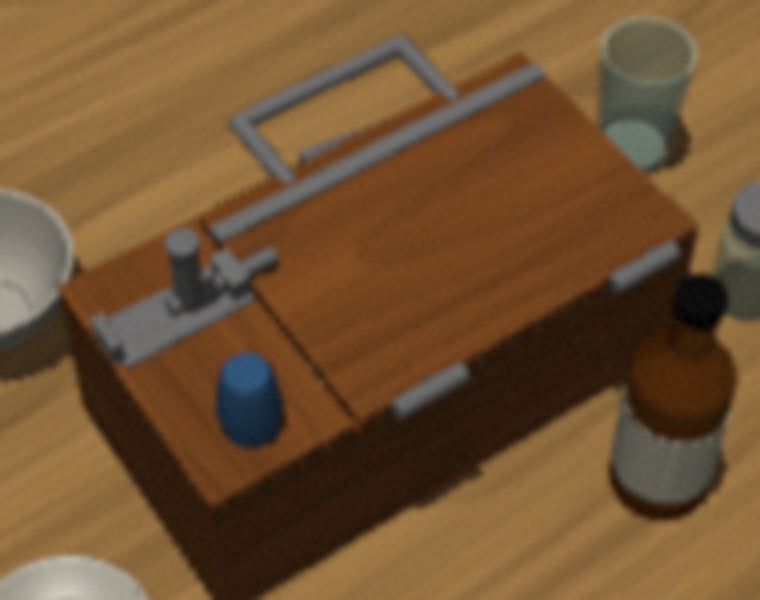

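```bash
cat >h.py <<'E'
import numpy as np
from bench import state, imaging, ctrl
from scipy.spatial.transform import Rotation as R
np.set_printoptions(precision=4,suppress=True)
def rot(q): return R.from_quat([q[1],q[2],q[3],q[0]]).as_matrix()
def proj(c,P,T=None):
    T=np.array(c["world_from_camera"]) if T is None else T
    p=(np.atleast_2d(P)-T[:3,3])@T[:3,:3]
    return np.c_[c["fx"]*p[:,0]/p[:,2]+c["cx"],c["fy"]*p[:,1]/p[:,2]+c["cy"]]
def ray(c,uv,z,T=None):
    T=np.array(c["world_from_camera"]) if T is None else T
    d=T[:3,:3]@np.array([(uv[0]-c["cx"])/c["fx"],(uv[1]-c["cy"])/c["fy"],1])
    return T[:3,3]+d*(z-T[2,3])/d[2]
def case2w(p,P):
    c,s=np.cos(p[2]),np.sin(p[2]); P=np.atleast_2d(P)
    return np.c_[p[0]+c*P[:,0]-s*P[:,1],p[1]+s*P[:,0]+c*P[:,1],P[:,2]]
E
python3 - <<'E'
from h import *
from scipy.optimize import least_squares
ct=imaging.get_calibration("top");cs=imaging.get_calibration("scene")
M=np.array([[-.085,.164,.128],[.085,.164,.128],[.085,-.165,.128],[-.085,-.165,.128]])
t=np.array([[67,368],[78,56],[703,65],[701,382]])/4+[200,130]
s=np.array([[522,55],[693,230],[212,505],[63,290]])/4+[190,170]
for use in (1,2,3):
    def f(p):
        W=case2w(p,M); r=[]
        if use&1: r.append((proj(ct,W)-t).ravel())
        if use&2: r.append((proj(cs,W)-s).ravel())
        return np.concatenate(r)
    o=least_squares(f,[.45,0,0]); print(use,o.x,np.abs(o.fun).max())
p=o.x
for n,uv,z in [("barL",(172,470),.124),("barR",(415,475),.124),("knob",(613,250),.186)]:
    w=ray(ct,np.array(uv)/4+[200,130],z); c,s_=np.cos(p[2]),np.sin(p[2]); d=w[:2]-p[:2]
    print("top",n,w,[c*d[0]+s_*d[1],-s_*d[0]+c*d[1]])
for n,uv,z in [("barL",(402,42),.124),("barR",(237,122),.124),("knob",(182,240),.186)]:
    w=ray(cs,np.array(uv)/4+[190,170],z); d=w[:2]-p[:2]
    print("sc",n,w,[c*d[0]+s_*d[1],-s_*d[0]+c*d[1]])
print("spoon",ray(ct,(235,260),0.01),ray(ct,(210,255),.01),ray(ct,(270,266),.01))
print("bowl rim",ray(ct,(377,273),.06),"pot",ray(ct,np.array((635,92))/4+[200,130],.178))
print("tumbler",ray(ct,(179,211),.1))
S=state();print(rot(S["eef_rot"]))
E
```

```text
1 [ 0.6066  0.0316 -0.0336] 0.9368773863159845
2 [ 0.6099  0.0287 -0.0337] 1.8727856207859759
3 [ 0.6078  0.0305 -0.0332] 1.8211848530869474
top barL [0.4748 0.1429 0.124 ] [np.float64(-0.1366629289055599), np.float64(0.10792724806139511)]
top barR [0.4709 0.0185 0.124 ] [np.float64(-0.13643906665196498), np.float64(-0.016529359296734228)]
top knob [ 0.5735 -0.0773  0.186 ] [np.float64(-0.03066119924464151), np.float64(-0.10890249204619983)]
sc barL [0.4764 0.1411 0.124 ] [np.float64(-0.13504501627375062), np.float64(0.10619386366710896)]
sc barR [0.4718 0.019  0.124 ] [np.float64(-0.13550010556545677), np.float64(-0.016066616740181925)]
sc knob [ 0.5732 -0.0785  0.186 ] [np.float64(-0.030985997759198972), np.float64(-0.11009539760974883)]
spoon [0.4577 0.1715 0.01  ] [0.4698 0.2292 0.01  ] [0.4432 0.0914 0.01  ]
bowl rim [ 0.423 -0.141  0.06 ] pot [ 0.6559 -0.0927  0.178 ]
tumbler [0.557  0.2826 0.1   ]
[[ 0.4527 -0.0007 -0.8917]
 [ 0.8917 -0.0013  0.4527]
 [-0.0015 -1.      0.0001]]
```

```bash
python3 - <<'E'
from h import *
import cv2
ct=imaging.get_calibration("top");cs=imaging.get_calibration("scene")
P=[[0,0,0],[.2715,.5348,.239],[.2715,.5348,.4]]
print(proj(cs,P),proj(ct,P))
E
```

```text
[[165.0526 139.1081]
 [357.3533  55.4551]
 [365.1321   0.3344]] [[314.5489 475.7763]
 [ 11.1524 360.3537]
 [-57.4717 377.2021]]
```

View pics/wrist0.png

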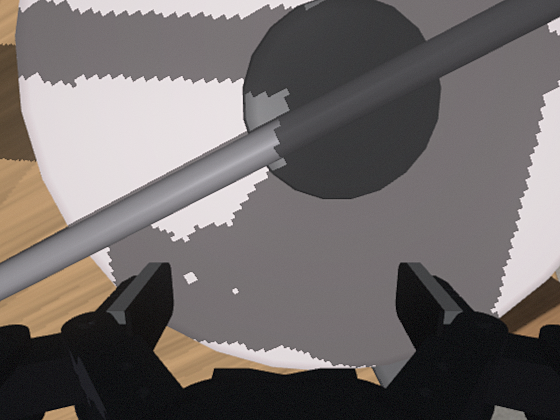

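>>> step_arm --pt "0 -0.04 0 0 0" --pt "0 -0.04 0 0 0" --pt "0 -0.04 0 0 0" --pt "0 0 0 0 0" --grip_force 40

```text
t: 0.55
eef_pos: [0.2718, 0.5353, 0.3666]
eef_rot: [0.604, -0.601, -0.373, 0.367]
wrist_force: [-0.2, 0.3, 1.0]
gripper_width: 0.0853
```

>>> step_arm --pt "-0.0273 0 -0.0364 0 0" --pt "-0.0273 0 -0.0364 0 0" --pt "-0.0273 0 -0.0364 0 0" --pt "-0.0273 0 -0.0364 0 0" --pt "-0.0273 0 -0.0364 0 0"

```text
t: 1.05
eef_pos: [0.3725, 0.3292, 0.3584]
eef_rot: [-0.603, 0.603, 0.37, -0.37]
wrist_force: [0.5, 0.1, -0.1]
gripper_width: 0.0851
```

>>> step_arm --pt "-0.0273 0 -0.0364 0 0" --pt "-0.0273 0 -0.0364 0 0" --pt "-0.0273 0 -0.0364 0 0" --pt "-0.0273 0 -0.0364 0 0" --pt "-0.0273 0 -0.0364 0 0"

```text
t: 1.55
eef_pos: [0.473, 0.125, 0.3586]
eef_rot: [0.603, -0.603, -0.37, 0.37]
wrist_force: [-0.4, 0.1, 1.0]
gripper_width: 0.0856
```

>>> step_arm --pt "-0.0273 0 -0.0364 0 0" --pt "-0.0273 0 -0.0364 0 0" --pt "-0.0273 0 -0.0364 0 0" --pt "-0.0273 0 -0.0364 0 0" --pt "-0.0273 0 -0.0364 0 0"

```text
t: 2.05
eef_pos: [0.5736, -0.0791, 0.3584]
eef_rot: [0.603, -0.602, -0.37, 0.37]
wrist_force: [0.5, 1.4, 0.3]
gripper_width: 0.0853
```

>>> step_arm --pt "0 0 0 0.142 80" --pt "0 0 0 0.142 80" --pt "0 0 0 0.142 80" --pt "0 0 0 0.142 80"

```text
t: 2.45
eef_pos: [0.5731, -0.0776, 0.3582]
eef_rot: [0.683, -0.682, -0.184, 0.185]
wrist_force: [0.3, 0.5, -0.8]
gripper_width: 0.0587
```

>>> step_arm --pt "0 0 0 0.142 80" --pt "0 0 0 0.142 80" --pt "0 0 0 0.142 80" --pt "0 0 0 0.142 80" --pt "0 0 0 0 80"

```text
t: 2.95
eef_pos: [0.5731, -0.0773, 0.3584]
eef_rot: [0.707, -0.707, 0.013, -0.012]
wrist_force: [0.6, -0.5, 0.2]
gripper_width: 0.0587
```

```bash
python3 - <<'E'
from h import *
import cv2
S=state();print(S["q"],S["eef_pos"],rot(S["eef_rot"]),S["gripper_width"])
im=imaging.read_camera("wrist");cv2.imwrite("pics/wrist1.png",im[:,:,::-1])
c=imaging.get_calibration("wrist");T=np.eye(4);T[:3,:3]=rot(S["eef_rot"]);T[:3,3]=S["eef_pos"]
T=T@np.array(c["T_tool_cam"])
p=[.6078,.0305,-.0332]
print("knobtop pred",proj(c,case2w(p,[[-.031,-.1095,.186],[-.031,-.1095,.170]]),T))
print("bar ends pred",proj(c,case2w(p,[[-.135,.1055,.124],[-.135,-.0145,.124]]),T))
np.save("T1.npy",T)
E
```

```text
[-0.1929  0.0935  1.014   0.      2.0355 -0.1567] [ 0.5731 -0.0773  0.3584] [[ 0.9993 -0.0013  0.0362]
 [-0.0362  0.0003  0.9993]
 [-0.0014 -1.      0.0002]] 0.0586787405358339
knobtop pred [[284.9377 189.0138]
 [284.944  185.1493]]
bar ends pred [[162.4405 -72.7132]
 [173.6774  75.9549]]
```

View pics/wrist1.png

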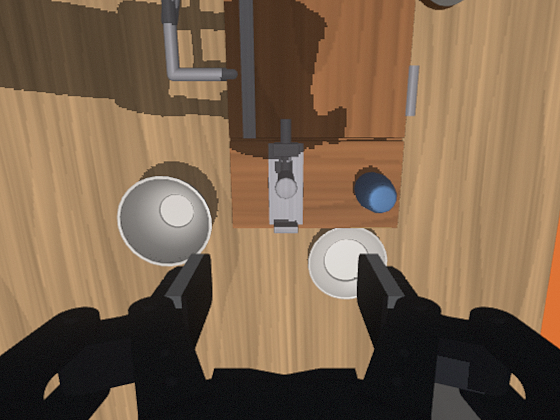

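>>> step_arm --pt "0.0005 0.04 0 0 100" --pt "0 0.04 0 0 100" --pt "0 0.04 0 0 100" --pt "0 0.03 0 0 100" --pt "0 0 0 0 100"

```text
t: 3.5
eef_pos: [0.5713, -0.0769, 0.2029]
eef_rot: [0.708, -0.706, 0.015, -0.008]
wrist_force: [0.3, 0.2, -0.6]
gripper_width: 0.0518
```

```bash
python3 - <<'E'
from h import *
import cv2
S=state();print(S["eef_pos"],S["gripper_width"])
im=imaging.read_camera("wrist");cv2.imwrite("pics/wrist2.png",im[:,:,::-1])
c=imaging.get_calibration("wrist");T=np.eye(4);T[:3,:3]=rot(S["eef_rot"]);T[:3,3]=S["eef_pos"]
T=T@np.array(c["T_tool_cam"])
p=[.6078,.0305,-.0332]
print("knobtop pred",proj(c,case2w(p,[[-.031,-.1095,.186],[-.031,-.1095,.170]]),T))
E
```

```text
[ 0.5713 -0.0769  0.2029] 0.0518484731393479
knobtop pred [[289.1762 265.559 ]
 [289.1217 251.8732]]
```

View pics/wrist2.png

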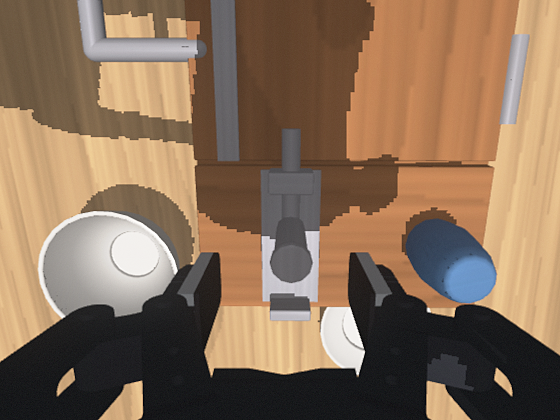

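>>> step_arm --pt "0.002 0.02 0.001 0 100" --pt "0 0.02 0 0 100" --pt "0 0 0 0 100"

```text
t: 3.85
eef_pos: [0.5754, -0.0763, 0.169]
eef_rot: [0.707, -0.707, 0.012, -0.011]
wrist_force: [-0.8, -0.4, -0.8]
gripper_width: 0.0518
```

>>> step_arm --pt "0 0 0 0 255" --pt "0 0 0 0 255" --pt "0 0 0 0 255" --pt "0 0 0 0 255" --pt "0 0 0 0 255" --grip_force 40

```text
t: 4.35
eef_pos: [0.5744, -0.0765, 0.1722]
eef_rot: [-0.707, 0.707, -0.013, 0.012]
wrist_force: [-9.6, 1.4, 7.8]
gripper_width: 0.0167
```

```bash
python3 - <<'E'
from h import *
import cv2
S=state();print(S["eef_pos"],S["gripper_width"],rot(S["eef_rot"]),S["wrist_force"])
for n in ("wrist","scene"):
  im=imaging.read_camera(n);cv2.imwrite(f"pics/{n}3.png",im[:,:,::-1])
im=cv2.imread("pics/scene3.png");cv2.imwrite("pics/scene3z.png",cv2.resize(im[150:320,180:380],None,fx=3.5,fy=3.5))
E
```

```text
[ 0.5744 -0.0765  0.1722] 0.01670137132256293 [[ 0.9994 -0.0013  0.035 ]
 [-0.035  -0.0005  0.9994]
 [-0.0013 -1.     -0.0005]] [-9.5884  1.3592  7.7715]
```

View pics/wrist3.png

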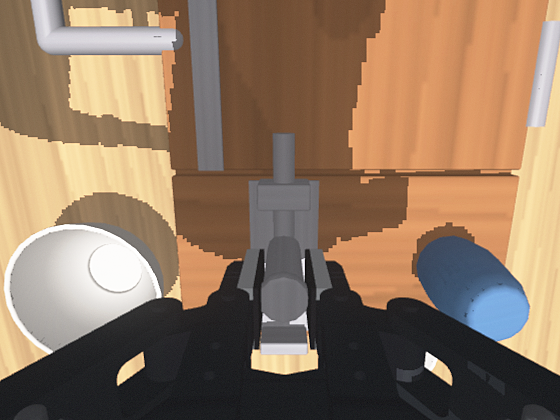

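View pics/scene3z.png

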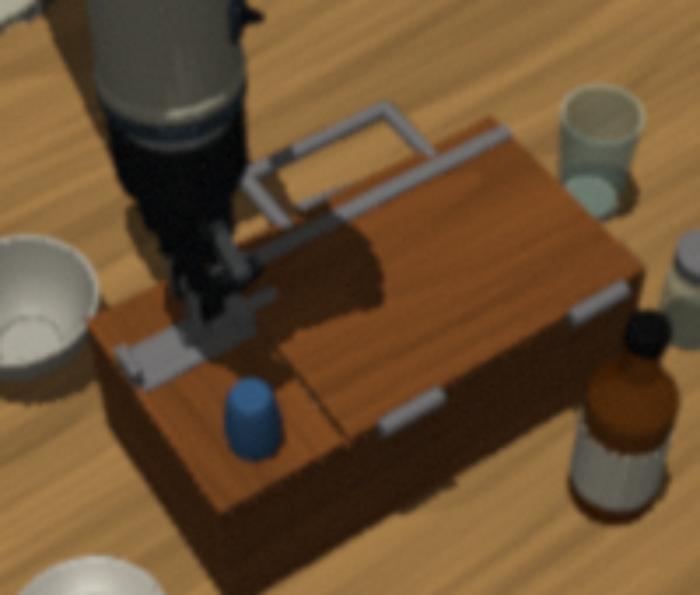

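>>> step_arm --pt "0 0 0 0 130" --pt "0 0 0 0 130" --pt "-0.001 0.01 0 0 130" --pt "0 0 0 0 130" --pt "0 0 0 0 130"

```text
t: 4.95
eef_pos: [0.5743, -0.0763, 0.1584]
eef_rot: [0.707, -0.707, 0.013, -0.012]
wrist_force: [-0.1, 0.6, 0.3]
gripper_width: 0.0418
```

>>> step_arm --pt "0 0 0 0 255" --pt "0 0 0 0 255" --pt "0 0 0 0 255" --pt "0 0 0 0 255"

```text
t: 5.35
eef_pos: [0.5742, -0.0764, 0.1594]
eef_rot: [0.707, -0.707, 0.013, -0.012]
wrist_force: [-5.1, 0.2, 2.1]
gripper_width: 0.0168
```

>>> step_arm --pt "0 0 -0.01 0 255" --pt "0 0 -0.01 0 255" --pt "0 0 -0.01 0 255" --pt "0 0 -0.008 0 255" --pt "0 0 0 0 255"

```text
t: 5.85
eef_pos: [0.5731, -0.1108, 0.1595]
eef_rot: [0.71, -0.704, 0.012, -0.011]
wrist_force: [-5.3, 13.1, 2.9]
gripper_width: 0.0168
```

>>> step_arm --pt "0 0 -0.003 0 255" --pt "0 0 -0.002 0 255" --pt "0 0 0 0 255" --pt "0 0 0 0 255"

```text
t: 6.25
eef_pos: [0.5731, -0.1113, 0.1594]
eef_rot: [0.712, -0.702, 0.01, -0.009]
wrist_force: [-5.3, 28.4, 3.8]
gripper_width: 0.0166
```

```bash
python3 - <<'E'
from h import *
import cv2
S=state();print(S["eef_pos"],S["gripper_width"],rot(S["eef_rot"]),S["wrist_force"],S["wrist_torque"])
for n in ("wrist","scene","top"):
  im=imaging.read_camera(n);cv2.imwrite(f"pics/{n}4.png",im[:,:,::-1])
im=cv2.imread("pics/scene4.png");cv2.imwrite("pics/scene4z.png",cv2.resize(im[180:300,180:320],None,fx=5,fy=5))
E
```

```text
[ 0.5731 -0.1113  0.1594] 0.016583057968026577 [[ 0.9996 -0.0013  0.0276]
 [-0.0276  0.0138  0.9995]
 [-0.0017 -0.9999  0.0137]] [-5.2765 28.4367  3.836 ] [ 3.8568  0.7292 -0.1005]
```

View pics/wrist4.png

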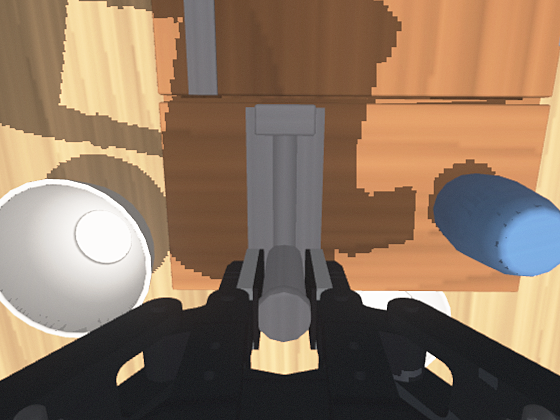

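View pics/scene4z.png

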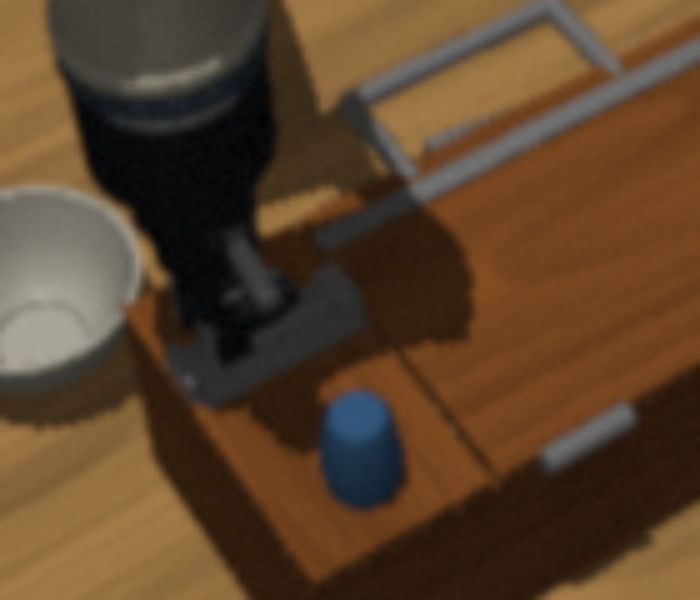

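```bash
python3 - <<'E'
from h import *
import cv2
S=state()
c=imaging.get_calibration("wrist");T=np.eye(4);T[:3,:3]=rot(S["eef_rot"]);T[:3,3]=S["eef_pos"]
T=T@np.array(c["T_tool_cam"])
p=[.6078,.0305,-.0332]
def loc(w): d=w[:2]-np.array(p[:2]);k,s=np.cos(p[2]),np.sin(p[2]);return np.array([k*d[0]+s*d[1],-s*d[0]+k*d[1]])
for uv,z in [((285,313),.186),((286,187),.186),((285,107),.145),((285,135),.145)]:
  print(uv,loc(ray(c,uv,z,T)))
T1=np.load("T1.npy")
for uv,z in [((286,187),.186),((285,229),.145)]: print("1",loc(ray(c,uv,z,T1)))
ct=imaging.get_calibration("top")
for nm,uv in [("knob0",(613,250)),("bracketR in",(693,272)),("bracketR out",(708,272)),("guideL out",(536,270)),("guideL in",(562,270))]:
  print(nm,loc(ray(ct,np.array(uv)/4+[200,130],.186 if nm=="knob0" else .145)))
print(loc(np.array(S["eef_pos"])))
im=cv2.imread("pics/top4.png"); cv2.imwrite("pics/top4z.png",cv2.resize(im[150:240,290:390],None,fx=6,fy=6,interpolation=cv2.INTER_CUBIC))
im=cv2.imread("pics/wrist4.png"); cv2.imwrite("pics/wrist4z.png",cv2.resize(im[220:370,210:360],None,fx=4,fy=4,interpolation=cv2.INTER_CUBIC))
E
```

```text
(285, 313) [-0.0298 -0.1414]
(286, 187) [-0.0298 -0.0999]
(285, 107) [-0.0302 -0.0765]
(285, 135) [-0.0302 -0.0872]
1 [-0.0301 -0.1078]
1 [-0.0311 -0.1586]
knob0 [-0.0307 -0.1089]
bracketR in [-0.032  -0.1554]
bracketR out [-0.0319 -0.163 ]
guideL out [-0.0326 -0.0758]
guideL in [-0.0323 -0.0891]
[-0.03   -0.1428]
```

View pics/wrist4z.png

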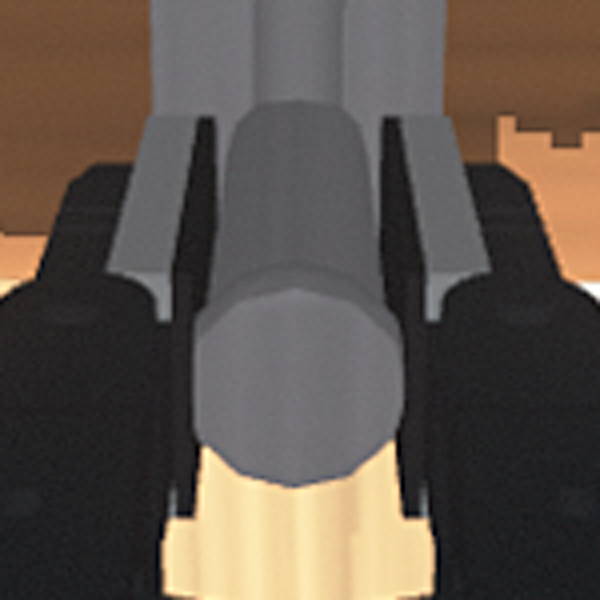

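View pics/top4z.png

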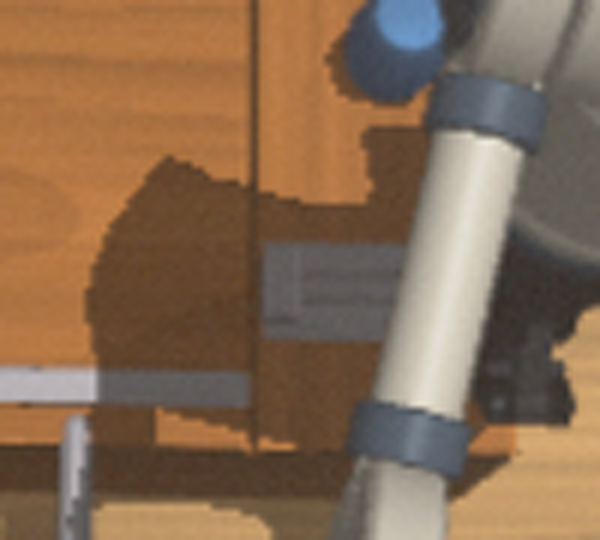

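>>> step_arm --pt "0 0 0.005 0 255" --pt "0 0 0 0 120" --pt "0 0 0 0 120" --pt "0 -0.012 0 0 120" --pt "0 0 0 0 120"

```text
t: 6.9
eef_pos: [0.5742, -0.1151, 0.1737]
eef_rot: [-0.707, 0.707, -0.011, 0.014]
wrist_force: [-0.3, 0.1, -0.0]
gripper_width: 0.0453
```

```bash
python3 - <<'E'
from h import *
import cv2
S=state()
c=imaging.get_calibration("wrist");T=np.eye(4);T[:3,:3]=rot(S["eef_rot"]);T[:3,3]=S["eef_pos"]
print(S["eef_pos"],rot(S["eef_rot"]),S["wrist_force"],S["gripper_width"])
T=T@np.array(c["T_tool_cam"]);np.save("T5.npy",T)
for n in ("wrist","scene"):
  im=imaging.read_camera(n);cv2.imwrite(f"pics/{n}5.png",im[:,:,::-1])
im=cv2.imread("pics/scene5.png");cv2.imwrite("pics/scene5z.png",cv2.resize(im[180:300,180:320],None,fx=5,fy=5))
E
```

```text
[ 0.5742 -0.1151  0.1737] [[ 0.9994  0.0036  0.0357]
 [-0.0357 -0.0011  0.9994]
 [ 0.0036 -1.     -0.001 ]] [-0.3247  0.1019 -0.0153] 0.04534406433103958
```

View pics/wrist5.png

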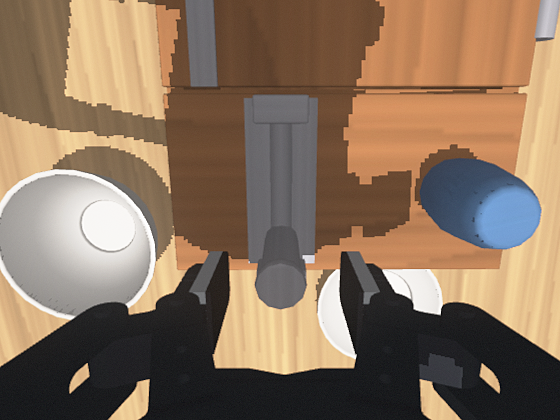

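View pics/scene5z.png

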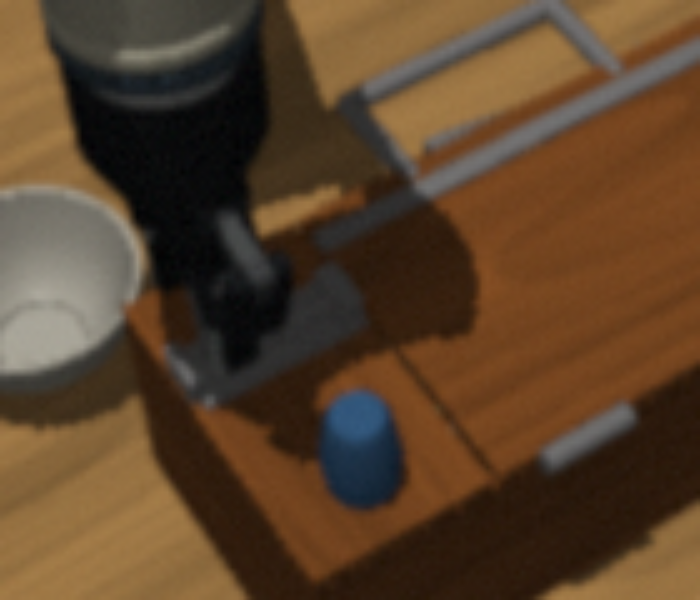

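```bash
python3 - <<'E'
from h import *
c=imaging.get_calibration("wrist");T=np.load("T5.npy")
p=[.6078,.0305,-.0332]
def loc(w): d=w[:2]-np.array(p[:2]);k,s=np.cos(p[2]),np.sin(p[2]);return np.array([k*d[0]+s*d[1],-s*d[0]+k*d[1]])
print(loc(ray(c,(280,286),.186,T)),loc(ray(c,(280,96),.145,T)),loc(T[:3,3]),loc(np.array(state()["eef_pos"])))
# predicted cap px for draws
for d in (.030,.034,.038,.042): print(d,proj(c,case2w(p,[[-.0305,-.108-d,.186]]),T))
E
```

```text
[-0.0304 -0.1426] [-0.0304 -0.0761] [-0.0291 -0.0803] [-0.0292 -0.1464]
0.03 [[279.6865 274.2745]]
0.034 [[279.7488 284.5158]]
0.038 [[279.81   294.5986]]
0.042 [[279.8704 304.5265]]
```

>>> step_arm --pt "0 0.002 0.003 0 120" --pt "0 0 0 0 255" --pt "0 0 0 0 255" --pt "0 0 0 0 255" --pt "0 0 0 0 255"

```text
t: 7.5
eef_pos: [0.5729, -0.1112, 0.1689]
eef_rot: [0.707, -0.707, 0.013, -0.012]
wrist_force: [-3.0, 0.6, -0.3]
gripper_width: 0.0169
```

>>> step_arm --pt "0 0 -0.004 0 255" --pt "0 0 -0.003 0 255" --pt "0 0 -0.002 0 255" --pt "0 0 -0.001 0 255" --pt "0 0 0 0 255"

```text
t: 8.0
eef_pos: [0.573, -0.1123, 0.1689]
eef_rot: [0.713, -0.701, 0.01, -0.009]
wrist_force: [-4.2, 29.7, 2.4]
gripper_width: 0.0164
```

```bash
python3 - <<'E'
from h import *
p=[.6078,.0305,-.0332]
def loc(w): d=w[:2]-np.array(p[:2]);k,s=np.cos(p[2]),np.sin(p[2]);return np.array([k*d[0]+s*d[1],-s*d[0]+k*d[1]])
c=imaging.get_calibration("wrist");T1=np.load("T1.npy")
print("rod tip wrist1",loc(ray(c,(285,119),.140,T1)),"lid edge",loc(ray(c,(285,139),.128,T1)),"knob",loc(ray(c,(286,187),.186,T1)))
ct=imaging.get_calibration("top");cs=imaging.get_calibration("scene")
for z in(.135,.14): print("top tip",loc(ray(ct,np.array((490,270))/4+[200,130],z)),"edge",loc(ray(ct,np.array((530,300))/4+[200,130],.128)))
print("scene tip",loc(ray(cs,np.array((275,258))/4+[190,170],.14)),"edge",loc(ray(cs,np.array((255,292))/4+[190,170],.128)))
E
```

```text
rod tip wrist1 [-0.0308 -0.0536] lid edge [-0.0309 -0.0728] knob [-0.0301 -0.1078]
top tip [-0.0309 -0.0533] edge [-0.0449 -0.0746]
top tip [-0.032  -0.0529] edge [-0.0449 -0.0746]
scene tip [-0.0236 -0.0582] edge [-0.0176 -0.0757]
```

>>> step_arm --pt "0 0 0 0 120" --pt "0 0 0 0 120" --pt "0 -0.03 0 0 120" --pt "0 -0.03 0 0 120" --pt "0 -0.03 0 0 120"

```text
t: 8.5
eef_pos: [0.5731, -0.1221, 0.2603]
eef_rot: [-0.707, 0.707, -0.013, 0.013]
wrist_force: [0.6, 0.3, 0.1]
gripper_width: 0.0451
```

>>> step_arm --pt "-0.021 0 0.036 0 130" --pt "-0.021 0 0.036 0 130" --pt "-0.021 0 0.036 0 130" --pt "-0.021 0 0.036 0 130" --pt "-0.021 0 0.035 0 130"

```text
t: 9.0
eef_pos: [0.4738, 0.0618, 0.2596]
eef_rot: [-0.707, 0.707, -0.012, 0.013]
wrist_force: [-0.1, 1.1, -0.6]
gripper_width: 0.0416
```

>>> step_arm --pt "0 0 0 0 130" --pt "0 0 0 0 130"

```text
t: 9.2
eef_pos: [0.4746, 0.0612, 0.2599]
eef_rot: [-0.707, 0.707, -0.011, 0.013]
wrist_force: [1.0, 0.1, 0.2]
gripper_width: 0.042
```

```bash
python3 - <<'E'
from h import *
import cv2
S=state()
c=imaging.get_calibration("wrist");T=np.eye(4);T[:3,:3]=rot(S["eef_rot"]);T[:3,3]=S["eef_pos"]
print(S["eef_pos"],rot(S["eef_rot"]),S["wrist_force"],S["gripper_width"])
T=T@np.array(c["T_tool_cam"]);np.save("T6.npy",T)
for n in ("wrist","top","scene"):
  im=imaging.read_camera(n);cv2.imwrite(f"pics/{n}6.png",im[:,:,::-1])
im=cv2.imread("pics/top6.png");cv2.imwrite("pics/top6z.png",cv2.resize(im[130:270,200:400],None,fx=4,fy=4,interpolation=cv2.INTER_CUBIC))
im=cv2.imread("pics/scene6.png");cv2.imwrite("pics/scene6z.png",cv2.resize(im[180:300,180:320],None,fx=5,fy=5))
p=[.6078,.0305,-.0332]
print(proj(c,case2w(p,[[-.1355,.1055,.124],[-.1355,-.0145,.124],[-.1355,.0455,.124]]),T))
E
```

```text
[0.4746 0.0612 0.2599] [[ 0.9994  0.002   0.034 ]
 [-0.034  -0.0007  0.9994]
 [ 0.002  -1.     -0.0006]] [0.9642 0.1199 0.206 ] 0.04201437810638481
[[282.069   87.0304]
 [282.4059 249.6212]
 [282.2471 172.9765]]
```

View pics/wrist6.png

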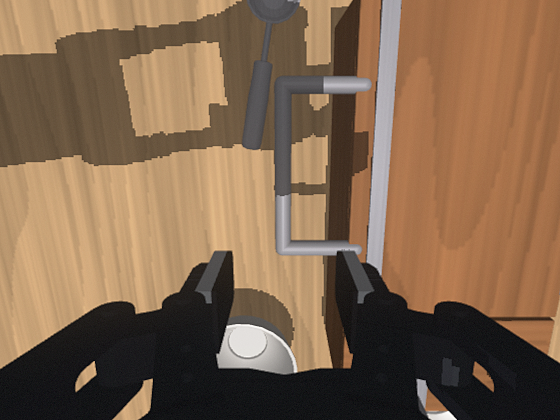

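View pics/top6z.png

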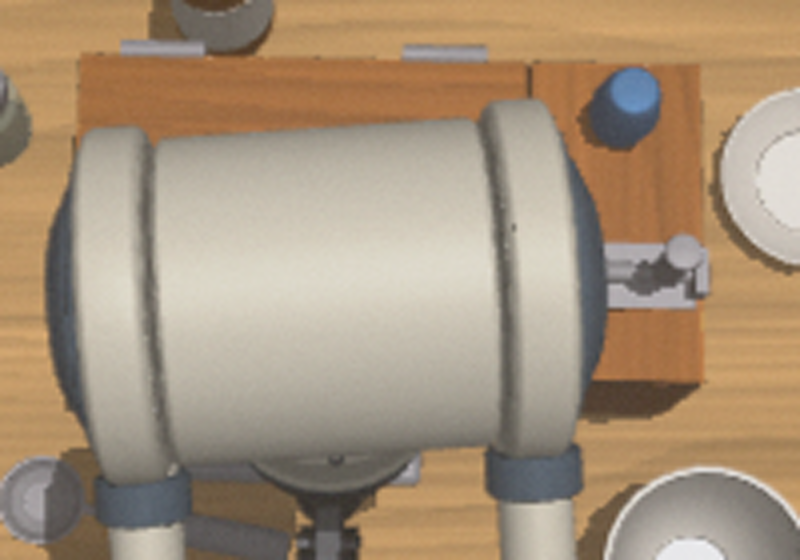

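View pics/scene6z.png

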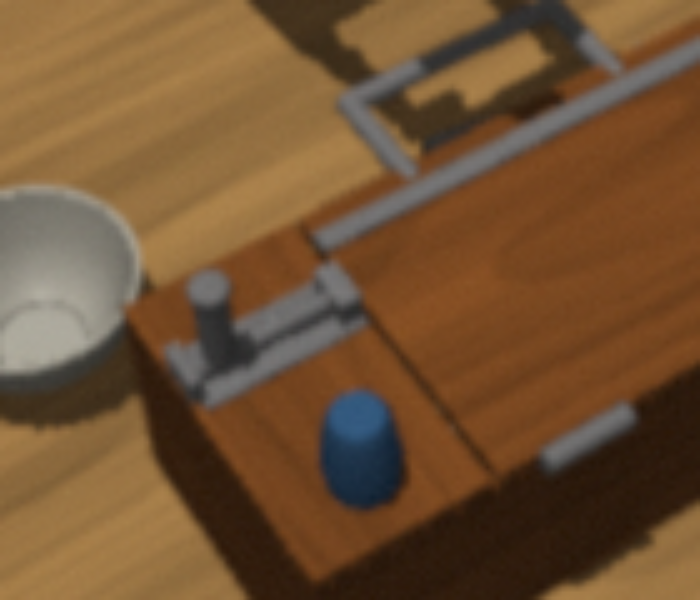

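>>> step_arm --pt "0 0 0.0195 0 130" --pt "0 0.04 0 0 130" --pt "0 0.04 0 0 130" --pt "0 0.03 0 0 130" --pt "0 0 0 0 130"

```text
t: 9.85
eef_pos: [0.473, 0.0793, 0.1437]
eef_rot: [-0.706, 0.707, -0.016, 0.01]
wrist_force: [-0.0, 0.1, -0.7]
gripper_width: 0.0419
```

```bash
python3 - <<'E'
from h import *
import cv2
S=state();print(S["eef_pos"],rot(S["eef_rot"]),S["wrist_force"])
im=imaging.read_camera("wrist");cv2.imwrite("pics/wrist7.png",im[:,:,::-1])
E
```

```text
[0.473  0.0793 0.1437] [[ 0.9993 -0.0097  0.0369]
 [-0.0369 -0.0012  0.9993]
 [-0.0096 -1.     -0.0016]] [-0.0302  0.061  -0.7144]
```

View pics/wrist7.png

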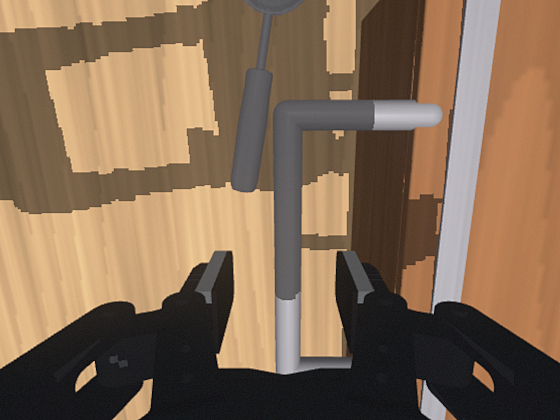

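>>> step_arm --pt "0.001 0.019 0.0005 0 130" --pt "0 0.017 0 0 130" --pt "0 0 0 0 130" --pt "0 0 0 0 130"

```text
t: 10.3
eef_pos: [0.4771, 0.0809, 0.1154]
eef_rot: [0.707, -0.707, 0.012, -0.013]
wrist_force: [0.4, -0.4, 0.2]
gripper_width: 0.042
```

>>> step_arm --pt "0 0 0 0 255" --pt "0 0 0 0 255" --pt "0 0 0 0 255" --pt "0 0 0 0 255" --pt "0 0 0 0 255" --grip_force 40

```text
t: 10.8
eef_pos: [0.4744, 0.0813, 0.1151]
eef_rot: [-0.707, 0.707, -0.013, 0.011]
wrist_force: [-11.9, -1.2, 8.8]
gripper_width: 0.0101
```

```bash
python3 - <<'E'
from h import *
import cv2
S=state();print(S["eef_pos"],rot(S["eef_rot"]),S["wrist_force"],S["gripper_width"])
im=imaging.read_camera("wrist");cv2.imwrite("pics/wrist8.png",im[:,:,::-1])
E
```

```text
[0.4744 0.0813 0.1151] [[ 0.9994 -0.0034  0.0346]
 [-0.0346 -0.0001  0.9994]
 [-0.0034 -1.     -0.0002]] [-11.9125  -1.1965   8.8423] 0.010061651202537745
```

View pics/wrist8.png

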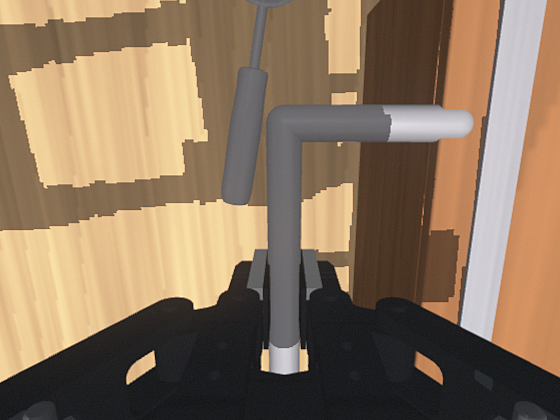

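>>> step_arm --pt "-0.001 -0.01 0 0 255" --pt "0 -0.009 0 0 255" --pt "0 0 0 0 255" --pt "0 0 0 0 255"

```text
t: 11.25
eef_pos: [0.475, 0.0812, 0.1324]
eef_rot: [-0.707, 0.707, -0.012, 0.012]
wrist_force: [-2.5, -0.4, -2.9]
gripper_width: 0.0109
```

```bash
python3 - <<'E'
from h import *
import cv2
S=state();print(S["eef_pos"],rot(S["eef_rot"]),S["wrist_force"],S["gripper_width"])
for n in ("wrist","scene"):
  im=imaging.read_camera(n);cv2.imwrite(f"pics/{n}9.png",im[:,:,::-1])
im=cv2.imread("pics/scene9.png");cv2.imwrite("pics/scene9z.png",cv2.resize(im[130:310,180:390],None,fx=3.3,fy=3.3))
E
```

```text
[0.475  0.0812 0.1324] [[ 0.9994 -0.0003  0.035 ]
 [-0.035  -0.      0.9994]
 [-0.0003 -1.     -0.0001]] [-2.526  -0.4417 -2.8838] 0.010861949521313431
```

View pics/scene9z.png

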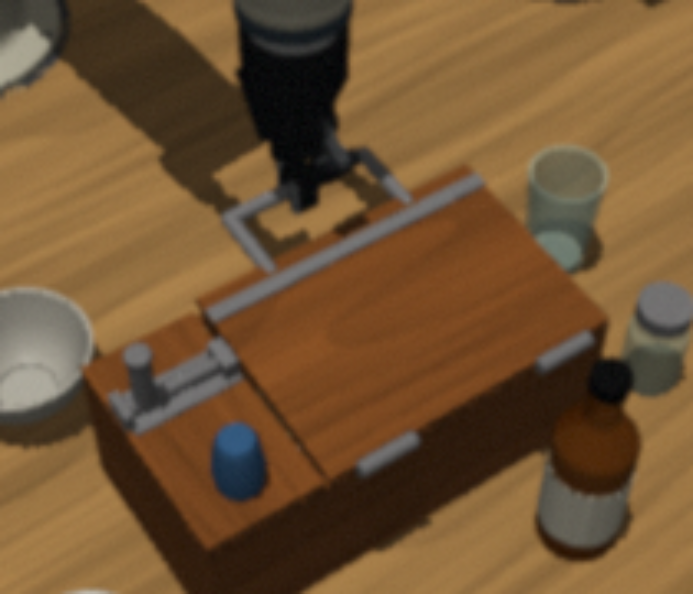

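View pics/wrist9.png

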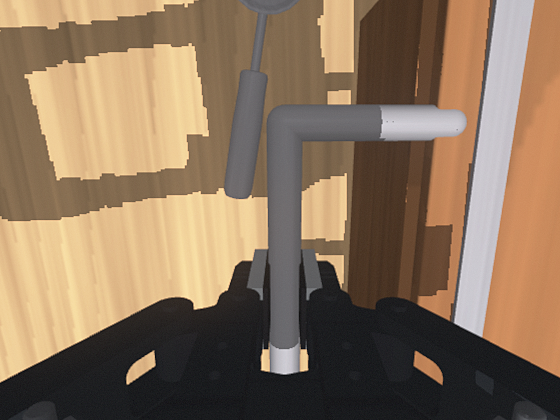

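>>> step_arm --pt "0.0025 -0.019 0 0 255" --pt "0.004 -0.0187 0 0 255" --pt "0.006 -0.0183 0 0 255" --pt "0.0073 -0.0177 0 0 255" --pt "0 0 0 0 255"

```text
t: 11.85
eef_pos: [0.4942, 0.0806, 0.2088]
eef_rot: [0.707, -0.707, 0.013, -0.012]
wrist_force: [-12.2, 0.0, 3.5]
gripper_width: 0.0104
```

```bash
python3 - <<'E'
from h import *
import cv2
S=state();print(S["eef_pos"],S["wrist_force"],S["gripper_width"])
for n in ("wrist",):
  im=imaging.read_camera(n);cv2.imwrite(f"pics/{n}10.png",im[:,:,::-1])
E
```

```text
[0.4942 0.0806 0.2088] [-12.2381   0.0301   3.4996] 0.010397085224009853
```

View pics/wrist10.png

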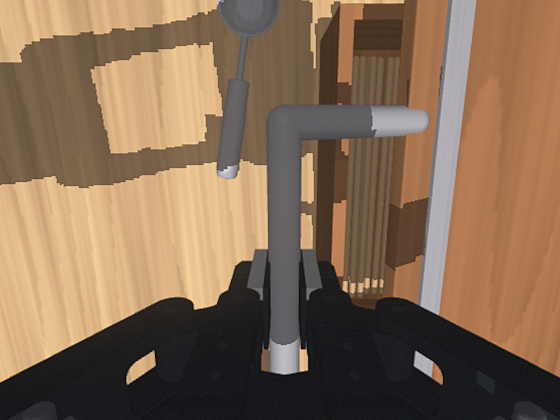

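>>> step_arm --pt "0.0075 -0.017 0 0 255" --pt "0.01 -0.0162 0 0 255" --pt "0.0115 -0.0152 0 0 255" --pt "0.013 -0.0142 0 0 255" --pt "0 0 0 0 255"

```text
t: 12.4
eef_pos: [0.5366, 0.0791, 0.2728]
eef_rot: [0.707, -0.707, 0.012, -0.013]
wrist_force: [-13.2, -0.8, 9.8]
gripper_width: 0.0102
```

>>> step_arm --pt "0 0 0 0 255" --pt "0 0 0 0 255"

```text
t: 12.6
eef_pos: [0.5353, 0.0792, 0.2714]
eef_rot: [0.707, -0.707, 0.013, -0.012]
wrist_force: [-13.3, -0.2, 10.8]
gripper_width: 0.0103
```

```bash
python3 - <<'E'
from h import *
import cv2
S=state();print(S["eef_pos"],S["wrist_force"],S["gripper_width"],S["dq"])
for n in ("wrist","scene","top"):
  im=imaging.read_camera(n);cv2.imwrite(f"pics/{n}11.png",im[:,:,::-1])
im=cv2.imread("pics/scene11.png");cv2.imwrite("pics/scene11z.png",cv2.resize(im[130:310,180:390],None,fx=3.3,fy=3.3))
E
```

```text
[0.5353 0.0792 0.2714] [-13.2965  -0.1804  10.7814] 0.010321100294555201 [ 0.0007 -0.0053  0.0033 -0.002  -0.001   0.0003]
```

View pics/scene11z.png

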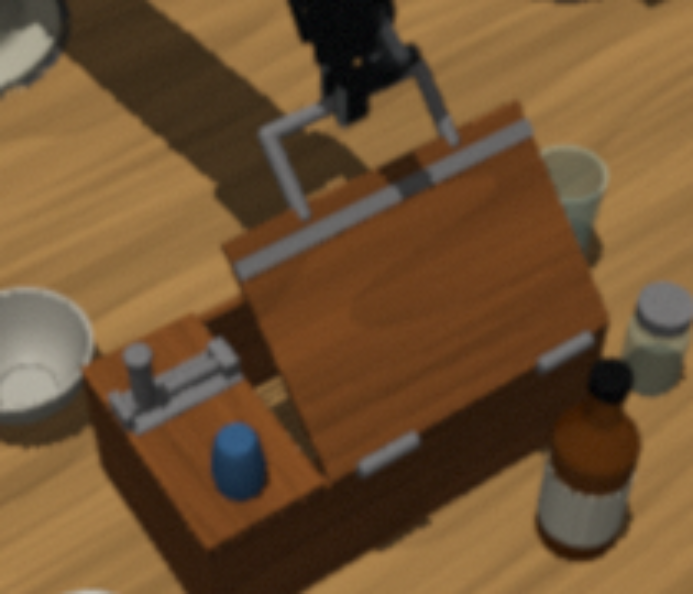

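View pics/wrist11.png

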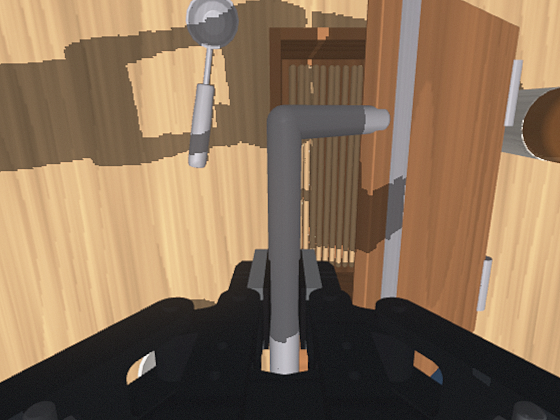

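View pics/top11.png

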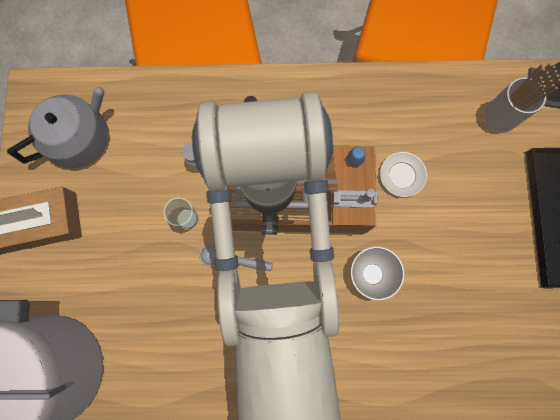

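>>> step_arm --pt "-0.0015 -0.0015 0 0 255" --pt "0 0 0 0 255" --pt "0 0 0 0 255" --pt "0 0 0 0 255" --pt "0 0 0 0 255"

```text
t: 13.25
eef_pos: [0.5348, 0.0792, 0.271]
eef_rot: [0.707, -0.707, 0.012, -0.012]
wrist_force: [-6.9, 0.6, 4.8]
gripper_width: 0.0104
```

```bash
python3 - <<'E'
from h import *
import cv2
from scipy.optimize import least_squares
S=state();print(S["t"],S["eef_pos"],S["wrist_force"],S["gripper_width"],S["dq"])
im=imaging.read_camera("scene")[:,:,::-1];cv2.imwrite("pics/scene12.png",im)
z=cv2.resize(im[150:280,235:375],None,fx=5,fy=5,interpolation=cv2.INTER_CUBIC);
cs=imaging.get_calibration("scene");p=[.6078,.0305,-.0332]
# predicted front lid top corners (radius 170 in-plane, 4mm above) for angles
for a in (40,45,50):
  r=np.radians(a);P=[]
  for y in (-.073,.164):
    P.append([.085-.17*np.cos(r)+.004*np.sin(r),y,.124+.17*np.sin(r)+.004*np.cos(r)])
  for y in (-.0145,.1055): P.append([.085-.22*np.cos(r),y,.124+.22*np.sin(r)])
  uv=(proj(cs,case2w(p,P))-[235,150])*5; print(a,uv)
cv2.imwrite("pics/scene12z.png",z)
e=np.array(S["eef_pos"])+[0,0,.011];h=case2w(p,[[.085,.0455,.124]])[0]
print("angle from TCP",np.degrees(np.arctan2(e[2]-h[2],h[0]-e[0])),np.hypot(e[2]-h[2],h[0]-e[0]))
E
```

```text
13.25 [0.5348 0.0792 0.271 ] [-6.8968  0.5695  4.8059] 0.010361919899442077 [-0.0012  0.0005  0.0012  0.0001  0.0004 -0.    ]
40 [[ 55.8663 268.8949]
 [500.0136  51.0914]
 [119.6557 107.2869]
 [346.5637   1.7081]]
45 [[ 67.1965 267.3858]
 [516.3265  46.7924]
 [134.7895 101.3801]
 [365.0739  -5.8202]]
50 [[ 80.1282 268.7165]
 [534.1333  45.0623]
 [152.1238  98.9738]
 [385.7449 -10.0361]]
angle from TCP 44.74046473440643 0.22449226528901114
```

View pics/scene12z.png

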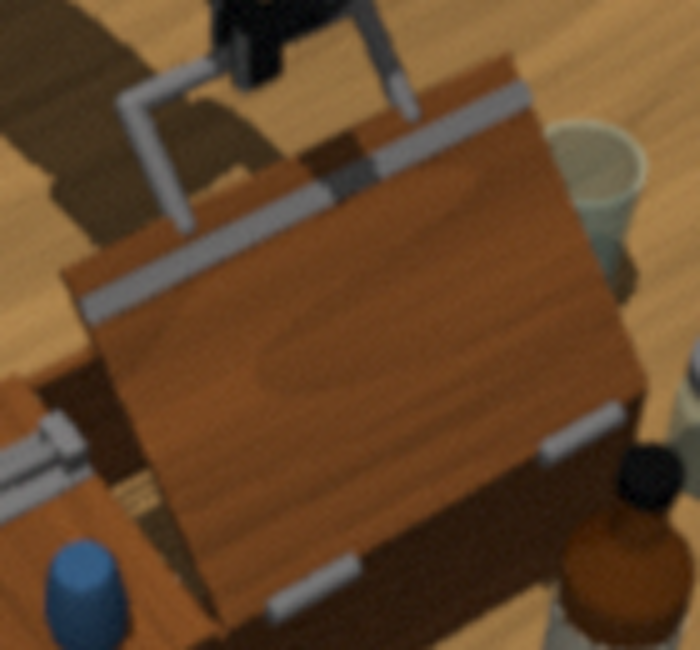

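```bash
python3 - <<'E'
from h import *
print(ctrl.close_job())
E
```

```text
the job is handed in; nothing more can be done
None
```

I drew the bolt back to its end stop with the lid shut, then lifted the lid by its bar to about 44–45° and handed the job in while still gripping it, standing still, at about t = 13.3 s.

- **Bolt:** The knob moved about 35 mm and stopped hard at the same place in two pulls, at roughly 28–30 N on the wrist. That is short of the full 42 mm, but the first pictures show the rod only about 20 mm over the lid, so I take it that it began about 8 mm drawn. I did not measure the full 42 mm directly. Later pictures show the knob right by the end bracket and the rod clear of the lid.
- **Lid angle:** The estimates differ slightly. The gripper position gives 44.7°, the bar's rise 45.1°, its forward travel 43.5°, and the scene picture about 42–45°. All are inside 40–50°.
- **Grip:** I was gripping with 40 N. The last wrist force was about 8 N, mostly toward the hinge, and the joints were at rest. The opening reads 10.4 mm on the 12 mm bar, which I could not explain, but the bar followed the gripper all the way up.
- **Tableware:** Everything around the case looked unmoved in the last pictures. The arm hid part of the bottle and jar from the top camera, but the scene camera shows both standing.

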